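# Fetch the powder jar from behind the bottles

### The arm

A 6-joint arm with a two-finger parallel gripper is mounted at the origin on a cart in front of the work surface, level with it; the furniture and walls round the work are solid. World frame = base frame: x ahead of the robot, y to its left, z up, the work surface at z = 0. Lengths are in m, angles in degrees, forces in N, time in s.
With the tool pointing down it reaches from about 0.4 to 0.825 m from the base axis. Payload 7 kg.
Tool frame: the origin (TCP) lies on the front face of the gripper's body, between the roots of the fingers; the fingertips stand 66 mm ahead of it and the grasp point (between the pads) lies 47 mm ahead of it; z points along the fingers, y is the line along which they close (so a half turn about z gives the same grasp; the last joint's range is limited). The gripper opens to 88 mm and grips with 3 to 60 N. Pads are 19 mm wide; open, the fingers measure 130 mm over their backs; the gripper's body (78 mm by 193 mm) begins 47 mm behind the grasp point.
Start: joints at [-60.04, 20.546, 0.682, 0, -70.136, -16.507], TCP at [0.157, -0.656, 0.292] pointing down, gripper open.
Joint ranges: [-176.03, 176.03], [-82.01, 121.73], [-58.28, 71.71], [-173.87, 95.51], [-174.79, -0.11], [-173.66, 173.66]. Speed limits (degrees/s): [136.94, 136.94, 172.46, 180, 180, 180].

### API

Orientations are given as [roll, pitch, yaw] about the fixed x, y, z axes, in that order (R = Rz(yaw) Ry(pitch) Rx(roll)).
In Python, from plant import ctrl gives the robot as it stands.
- The arm moves only by the tool send_rows, never from a script. Its argument "deltas" is a list of rows, each a list of 2 entries, a list of its own where there are three numbers: the shift along the tool's x, y, z each as a share of 800 mm, from -1 to 1, then the turn about the tool's z as a share of 90 degrees, from -1 to 1. A call has exactly 5 rows; each row is the pose to reach, as a shift and turn from the pose commanded when the call began, along the tool's axes at that moment; what a row does not reach only later rows make up. A row lasts 1/12 s, in which the tool goes at most 41.7 mm and 7.16 degrees, less where a joint would pass 70% of its speed; a pose out of reach is approached as far as the arm can. A call with a number of a shift or a turn outside -1 to 1 is refused whole. A call with a gripper value outside its range is refused whole. "gripper" is the opening, from 0 (shut) to 1 (fully open), set as the call begins (left out, the last holds). The fingers move at their own pace and stop on an object; the grip force is fixed at half the most. Time passes only in rows, so rows that repeat a pose let the fingers close, or fill a call up. It gives the time, the measured TCP pose, the force, the opening and the grip force at its end, in the units of the state.
- ctrl.get_obs(): the state, without advancing time (a new reading comes with each control period).
- ctrl.snapshot(name): name is "scene" or "top"; returns a dict with "color" (480x640x3 uint8, red, green, blue), "vertical_fov" (degrees; the focal length in pixels is half the picture's height over the tangent of half this angle, whatever the lens; pixels are square), "cx", "cy" (the principal point, pixels), "rvec" (rotation vector, rad) and "tvec" (3), from world to camera coordinates, as OpenCV has them. Camera axes: x right, y down, z forward; pixel columns grow to the right and rows downward; lengths in m; the calibration is good to about 2 mm. A picture is of the moment at which its call begins. There is no depth.
- ctrl.close_job(): hands the job in; it is judged then, once.
Trained networks look in a picture, given as the dict that the camera call returned (one of the last four; its "shot" number tells which), for a name from the list of things; names that differ only in an ending like _2 or _b are one class to them, and where a whole thing is asked for, a point or a joint stands for the part that bears it (a point fixed in the world has none). Each returns a list of dicts, best first, with "conf" (0 to 1); they miss things now and then, are a little off and sometimes report something else, mostly with a low value. They report only what shows in the picture. A call takes as long as a camera call. They do not tell look-alikes from the thing itself.
- ctrl.boxes_of(picture, thing): "xy" ([column, row] as shares, 0 to 1, of the picture: columns of its width, rows of its height, amid what is visible of it).
- ctrl.cut_out(picture, thing): "pixels" (480x640 bool, what is visible of it) and "xy" ([column, row] as shares, 0 to 1, of the picture: columns of its width, rows of its height, amid what is visible of it).
The state is a dict: "clock": time; "joint_pos": joint angles; "qvel": joint speeds; "tau": joint torques, N m; "tool_pos": TCP position; "orientation": TCP orientation; "force": force on the tool from outside, world axes, zero at the start; "moment": the same for the moment, N m; "opening": finger opening in m; "gripper_force": force on a finger pad.
Only numpy, scipy, OpenCV 4.12 (cv2) and the standard library are available. Lean on these libraries where they do the work, as an engineer would, in place of code of your own. Each camera call takes 0.05 s, during which the arm holds its last target. There are 200 camera calls.

### The job

The white powder jar at the back of the caddy is to be weighed, but the dark bottle and the dropper bottle stand in its way. First stand both bottles on the grey mat, then fetch the jar and stand it in the middle of the balance pan, and only then put each bottle back upright in the middle of the cork square it came from. Keep all three upright throughout, and do not disturb the pipette and the marker lying nearby.

Things in the scene. Friction and masses are not known exactly. Their poses are not given: they have to be found in the camera images.
- white_jar_mid (a point): The powder jar: round white jar with a wide white screw lid, 34 mm across and 45 mm high, 0.03 kg; lid from 32 mm up. The point is on its axis, half-way up (22.5 mm above its underside); z points up along its axis. At the start it stands in the rear bay of the caddy.
- reagent_bottle_mid (a point): Square dark bottle with black screw cap, 35 (x) x 31 (y) mm, 60 mm high, body up to 46 mm, then the cap of 24 mm diameter, 0.055 kg. The point is on its axis, half-way up (30 mm above its underside); z up, x and y along its sides. At the start it stands on one of the two cork squares at the front of the caddy.
- dropper_bottle_mid (a point): White dropper bottle with pointed cap, round, 25 mm across and 66 mm high, body up to 42 mm, then the cap of at most 18 mm diameter, 0.022 kg. The point is on its axis, half-way up (33 mm above its underside); z up. At the start it stands on the other cork square of the caddy.
- caddy: Reagent caddy, fixed: grey base 150 x 150 mm, 6 mm thick, origin at the centre of its underside; x to its back (away from the robot), y to its left, z up. Two cork squares of 44 mm, flush with its top, at x = -24 mm, y = +29 and -29 mm, one bottle on each, gripped left and right (along y): the gap between the bottles is about 29 mm. The bases of all three things are 6 mm above the table.
- bay (a point): Centre of the jar's round cork place on the caddy's upper face, 6 mm above the table; axes as the caddy's. Grey cheeks 27 mm left and right of it (top 43 mm above the table, from x = -14 to +44 mm) leave no finger room there: grip the jar fore and aft, along x, which needs the bottles' room. Back board 43 mm behind it, top 51 mm above the table. Open to the front.
- mat: Plain grey rubber mat lying apart from the caddy, fixed, 110 (x) x 160 (y) mm, 3 mm thick, origin at the centre of its underside, z up; the side area.
- pan (a point): Centre of the upper face of the round steel pan (96 mm diameter, 38 mm above the table) of a low white bench balance, fixed; z up. The balance body is 165 (x) x 125 (y) mm, its top 29 mm above the table; it reaches from 106 mm before the pan centre to 58 mm behind it along x (x points away from the robot).
- pipette_mid (a point): Bystander: white and blue micropipette lying on the table, 244 mm long (along y), 48 mm wide, 30 mm high; point about the middle of its handle axis. Leave it alone.
- marker_mid (a point): Bystander: black and blue marker pen lying on the table near its front edge, 131 mm long (along y), 14 mm wide, 17 mm high; point at its middle. Leave it alone.
Things that resemble listed ones, but are neither listed nor needed, are in the scene too. What is shaped like the part that bears white_jar_mid but green or purple is not meant.

How it is judged (in metres and radians):
On the way, in this order (a step that is already met when the one before it is completed fails the run):
1. both bottles stand released on the grey mat while the jar is still in its bay (x of reagent_bottle_mid in the frame of mat between -0.055 and 0.055 m and y of reagent_bottle_mid in the frame of mat between -0.08 and 0.08 m and z of reagent_bottle_mid in the frame of mat between 0.028 and 0.039 m and angle between each of reagent_bottle_mid, dropper_bottle_mid's own z axis and vertical below 0.15 rad and linear speed of each of reagent_bottle, dropper_bottle below 0.02 m/s and contact force between the fingers and reagent_bottle below 0.1 N and x of dropper_bottle_mid in the frame of mat between -0.055 and 0.055 m and y of dropper_bottle_mid in the frame of mat between -0.08 and 0.08 m and z of dropper_bottle_mid in the frame of mat between 0.031 and 0.042 m and contact force between the fingers and dropper_bottle below 0.1 N and distance of white_jar_mid from where it was at the start of the episode below 0.012 m), for 0.2 s.
2. the jar stands released in the middle of the balance pan while both bottles are still on the mat (horizontal distance between white_jar_mid and pan below 0.015 m and z of white_jar_mid in the frame of pan between 0.017 and 0.029 m and angle between each of white_jar_mid, reagent_bottle_mid, dropper_bottle_mid's own z axis and vertical below 0.15 rad and linear speed of each of white_jar, reagent_bottle, dropper_bottle below 0.02 m/s and contact force between the fingers and white_jar below 0.1 N and x of reagent_bottle_mid in the frame of mat between -0.055 and 0.055 m and y of reagent_bottle_mid in the frame of mat between -0.08 and 0.08 m and z of reagent_bottle_mid in the frame of mat between 0.028 and 0.039 m and contact force between the fingers and reagent_bottle below 0.1 N and x of dropper_bottle_mid in the frame of mat between -0.055 and 0.055 m and y of dropper_bottle_mid in the frame of mat between -0.08 and 0.08 m and z of dropper_bottle_mid in the frame of mat between 0.031 and 0.042 m and contact force between the fingers and dropper_bottle below 0.1 N), for 0.2 s.
At the end, for the whole second after the job is handed in: The jar stands upright and at rest on the pan, its axis within 15 mm of the pan's centre; the dark bottle and the dropper bottle each stand upright and at rest within 15 mm of where they stood at the start; all are released (horizontal distance between white_jar_mid and pan below 0.015 m and z of white_jar_mid in the frame of pan between 0.017 and 0.029 m and angle between each of white_jar_mid, reagent_bottle_mid, dropper_bottle_mid's own z axis and vertical below 0.15 rad and linear speed of each of white_jar, reagent_bottle, dropper_bottle below 0.02 m/s and contact force between the fingers and white_jar below 0.1 N and distance of each of reagent_bottle_mid, dropper_bottle_mid from where it was at the start of the episode below 0.015 m and contact force between the fingers and reagent_bottle below 0.1 N and contact force between the fingers and dropper_bottle below 0.1 N); the robot touches nothing.
It fails at once if the jar or a bottle tips over (more than about 35 degrees) (angle between any of white_jar_mid, reagent_bottle_mid, dropper_bottle_mid's own z axis and vertical above 0.6 rad).
It fails at once if the pipette or the marker is moved by more than 20 mm (distance of any of pipette_mid, marker_mid from where it was at the start of the episode above 0.02 m).
It also fails if it takes over 120 s, if anything falls off the work surface, if the arm or the gripper's body presses on something with over 40 N, if the wrist force passes 120 N, or if a joint passes its speed limit or range.

## Working session

There is one attempt and no reset: what is moved stays moved. The work goes in short steps, Python scripts to look and compute and a tool call to move; the robot and the scene stay as the last step left them, time stands still between calls to the robot, and variables do not carry over. Pictures are saved under pics/ and viewed, at most 14 in all, crops included, and the job is handed in when it is done.

Besides the shell and the picture viewer there is one more tool, called after ">>>" as name(argument=value, ...), one argument or row to a line, values as JSON. send_rows: Moves the arm, as the interface text tells. Shift numbers are shares of 800 mm and turn numbers shares of 90 degrees, none past 1 either way. Its arguments: {"type":"object","properties":{"deltas":{"type":"array","items":{"type":"array"}},"gripper":{"type":"number"}},"required":["deltas"]}

```bash
mkdir -p pics; cat > h.py <<'E'
import numpy as np, cv2
from plant import ctrl
def K(p):
    f=240/np.tan(np.radians(p["vertical_fov"])/2)
    return np.array([[f,0,p["cx"]],[0,f,p["cy"]],[0,0,1]])
def ray(p,px):
    R=cv2.Rodrigues(np.array(p["rvec"],float))[0]; t=np.array(p["tvec"],float).ravel()
    d=R.T@np.linalg.inv(K(p))@np.array([px[0],px[1],1.]); return -R.T@t,d/np.linalg.norm(d)
def atz(p,px,z):
    o,d=ray(p,px); return o+d*(z-o[2])/d[2]
def tri(a,pa,b,pb):
    o1,d1=ray(a,pa);o2,d2=ray(b,pb)
    s=np.linalg.lstsq(np.c_[d1,-d2],o2-o1,rcond=None)[0]
    A,B=o1+d1*s[0],o2+d2*s[1]; return (A+B)/2,np.linalg.norm(A-B)
def proj(p,X):
    return cv2.projectPoints(np.atleast_2d(np.array(X,float)),np.array(p["rvec"],float),np.array(p["tvec"],float),K(p),None)[0][:,0]
def save(p,n): cv2.imwrite("pics/"+n,p["color"][...,::-1])
E
python3 - <<'E'
from h import *
np.set_printoptions(precision=4,suppress=True)
s=ctrl.snapshot("scene");t=ctrl.snapshot("top")
save(s,"scene0.png");save(t,"top0.png")
import pickle;pickle.dump((s,t),open("p0.pkl","wb"))
for p,n in((s,"scene"),(t,"top")):
    print(n,ray(p,(p["cx"],p["cy"])),p["vertical_fov"])
    for k in["white_jar_mid","reagent_bottle_mid","dropper_bottle_mid","caddy","mat","pan","pipette_mid","marker_mid"]:
        try:
            for b in ctrl.cut_out(p,k)[:4]:
                px=np.array(b["xy"])*[640,480];ys,xs=np.nonzero(b["pixels"])
                print(k,round(b["conf"],2),px.round(1),(xs.min(),xs.max(),ys.min(),ys.max()),atz(p,px,0.03))
        except Exception as e: print(k,e)
print(ctrl.get_obs())
E
```

```text
scene (array([-0.0852, -0.5368,  0.5888]), array([ 0.7128,  0.3688, -0.5966])) 55.229077839709554
white_jar_mid 0.98 [481.7 299.1] (np.int64(471), np.int64(493), np.int64(285), np.int64(315)) [ 0.5478 -0.5119  0.03  ]
white_jar_mid 0.89 [475.5 330.4] (np.int64(462), np.int64(485), np.int64(316), np.int64(348)) [ 0.4706 -0.5173  0.03  ]
white_jar_mid 0.73 [408.2 277.6] (np.int64(400), np.int64(420), np.int64(267), np.int64(296)) [ 0.5485 -0.3795  0.03  ]
reagent_bottle_mid 0.61 [384.2 290.9] (np.int64(374), np.int64(396), np.int64(274), np.int64(311)) [ 0.4962 -0.3523  0.03  ]
dropper_bottle_mid 0.88 [416.4 302.6] (np.int64(409), np.int64(424), np.int64(284), np.int64(316)) [ 0.4918 -0.4127  0.03  ]
caddy 0.85 [409.4 305.8] (np.int64(350), np.int64(454), np.int64(255), np.int64(343)) [ 0.4792 -0.4043  0.03  ]
mat 0.56 [306.1 258.3] (np.int64(261), np.int64(349), np.int64(236), np.int64(280)) [ 0.5196 -0.182   0.03  ]
pan 0.64 [213.8 238.7] (np.int64(169), np.int64(259), np.int64(209), np.int64(269)) [0.4964 0.0236 0.03  ]
pipette_mid 0.82 [444.8 238.8] (np.int64(376), np.int64(494), n
[... 1348 characters left out ...]
44.9] (np.int64(345), np.int64(423), np.int64(204), np.int64(283)) [ 0.5134 -0.3811  0.03  ]
marker_mid 0.91 [297.8 319.2] (np.int64(260), np.int64(327), np.int64(313), np.int64(327)) [ 0.3686 -0.2167  0.03  ]
{'clock': 0.9, 'joint_pos': array([-60.0403,  20.5434,   0.6811,  -0.0021, -70.1361, -16.5067]), 'qvel': array([-0.0017,  0.0099, -0.0084, -0.0449,  0.0532, -0.0431]), 'tau': array([  0.0008, -58.2358,  29.3303,   7.0026,   0.0126,  -0.    ]), 'tool_pos': array([ 0.157 , -0.6564,  0.2922]), 'orientation': array([-179.999 ,    0.0024, -166.5477]), 'force': array([0.032 , 0.4208, 0.4541]), 'moment': array([ 0.0026, -0.0223, -0.0044]), 'gripper_force': 0.0, 'opening': 0.08740663171812303}
```

View pics/scene0.png

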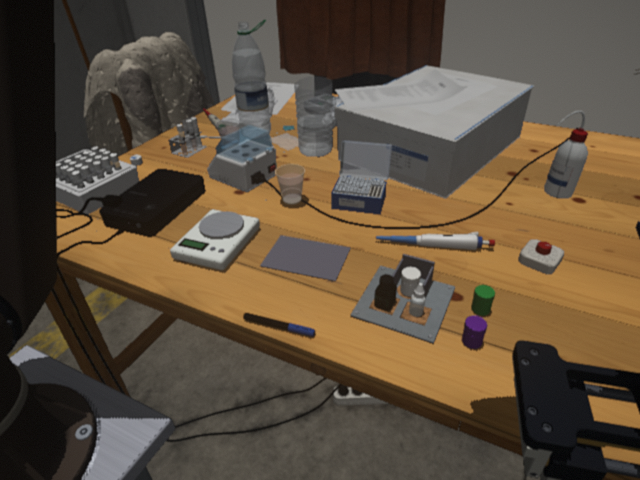

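View pics/top0.png

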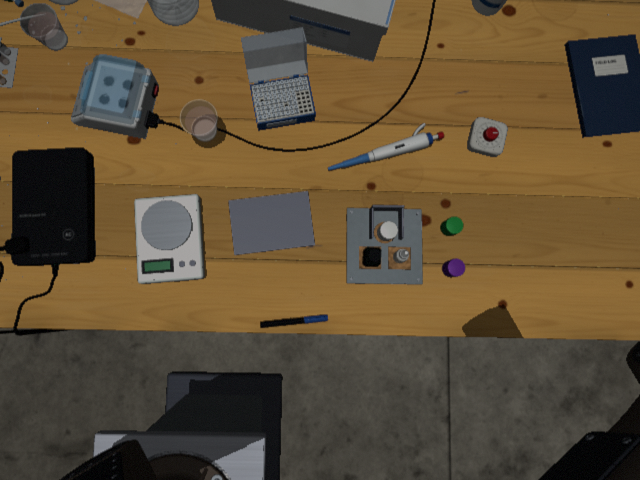

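The top view has three jar-shaped candidates: the white one at (389,230), a green one at (453,225) and a purple one at (455,267). I choose the white one, in the caddy's rear bay. The dark bottle is at (371,257) and the dropper bottle at (401,256). The mat is at (271,223), the pan at (166,224), the pipette at (390,150) and the marker at (295,321).

```bash
cat > fit.py <<'E'
from h import *
import pickle
from scipy.optimize import minimize
def cyl(x,y,parts):  # parts (r,z0,z1)
    a=np.linspace(0,2*np.pi,24,endpoint=False); H=[]
    for r,z0,z1 in parts:
        H.append(np.array([[x+r*np.cos(q),y+r*np.sin(q),z] for z in(z0,z1) for q in a]))
    return H
def box(x,y,lx,ly,z0,z1,yaw=0):
    c,s=np.cos(yaw),np.sin(yaw)
    return np.array([[x+c*u-s*v,y+s*u+c*v,z] for z in(z0,z1) for u in(-lx/2,lx/2) for v in(-ly/2,ly/2)])
def render(p,hulls,S=4):
    m=np.zeros((480*S,640*S),np.uint8)
    for h in hulls:
        q=cv2.convexHull(((proj(p,h)+.5)*S).astype(np.float32)).astype(np.int32)
        cv2.fillConvexPoly(m,q,1)
    return cv2.resize(m.astype(np.float32),(640,480),interpolation=cv2.INTER_AREA)
def fit(views,model,x0,step):
    def cost(v):
        return sum(np.abs(render(p,model(v))-m).sum() for p,m in views)
    sim=np.vstack([x0]+[np.array(x0)+np.eye(len(x0))[i]*step[i] for i in range(len(x0))])
    r=minimize(cost,x0,method="Nelder-Mead",options=dict(initial_simplex=sim,xatol=1e-4,fatol=.1,maxiter=120))
    return r.x,r.fun
jarM=lambda z:(lambda v:cyl(v[0],v[1],[(.017,z,z+.045)]))
dropM=lambda z:(lambda v:cyl(v[0],v[1],[(.0125,z,z+.042),(.007,z+.042,z+.05),(.003,z+.05,z+.066)]))
darkM=lambda z,yaw=0:(lambda v:[box(v[0],v[1],.035,.031,z,z+.046,yaw)]+cyl(v[0],v[1],[(.012,z+.046,z+.06)]))
E
python3 - <<'E'
from fit import *
np.set_printoptions(precision=4,suppress=True)
s,t=pickle.load(open("p0.pkl","rb"))
s2=ctrl.snapshot("scene");t2=ctrl.snapshot("top")
def mk(p,k,near):
    c=min(ctrl.cut_out(p,k),key=lambda b:np.hypot(*(np.array(b["xy"])*[640,480]-near)));return c["pixels"].astype(np.float32)
for k,ns,nt,M,x0 in(("white_jar_mid",(408,278),(389,230),jarM,(.545,-.386)),("reagent_bottle_mid",(384,291),(370,256),darkM,(.492,-.352)),("dropper_bottle_mid",(416,302),(401,256),dropM,(.492,-.412))):
    vs=[(s2,mk(s2,k,ns)),(t2,mk(t2,k,nt))]
    print(k,[ (fit([v],M(.006),x0,(.005,.005))) for v in vs], fit(vs,lambda v:M(v[2])(v[:2]),(*x0,.006),(.005,.005,.005)),[v[1].sum() for v in vs])
for k,z in(("caddy",.006),("mat",.003)):
  for p in(s2,t2):
    m=ctrl.cut_out(p,k)[0]["pixels"].astype(np.uint8)
    c=max(cv2.findContours(m,0,2)[0],key=cv2.contourArea)[:,0]
    G=np.array([atz(p,q,z)[:2]*1000 for q in c],np.float32)
    print(k,cv2.minAreaRect(G))
o=lambda p,x0,x1,y0,y1,w:cv2.resize(p["color"][y0:y1,x0:x1,::-1],w,interpolation=cv2.INTER_CUBIC)
cv2.imwrite("pics/c1.png",np.hstack([o(t2,340,430,200,290,(400,400)),o(s2,350,460,245,345,(400,400))]))
cv2.imwrite("pics/c2.png",np.hstack([o(t2,130,210,190,290,(400,500)),o(t2,225,320,185,260,(400,500))]))
E
```

```text
white_jar_mid [(array([ 0.5396, -0.3835]), np.float64(65.8125)), (array([ 0.5412, -0.3846]), np.float64(34.875))] (array([ 0.5408, -0.3838,  0.0046]), np.float64(102.375)) [np.float32(496.0), np.float32(300.0)]
reagent_bottle_mid [(array([ 0.4905, -0.3567]), np.float64(90.25)), (array([ 0.4895, -0.3532]), np.float64(92.75))] (array([ 0.4922, -0.3552,  0.0024]), np.float64(183.625)) [np.float32(642.0), np.float32(301.0)]Traceback (most recent call last):
  File "<stdin>", line 8, in <module>
  File "<stdin>", line 6, in mk
ValueError: min() iterable argument is empty
```

```bash
cat >> fit.py <<'E'
def find(name,k,near,n=4):
    """snapshot and mask of the thing nearest a pixel, retried on misses"""
    for _ in range(n):
        p=ctrl.snapshot(name)
        c=[b for b in ctrl.cut_out(p,k) if near is None or np.hypot(*(np.array(b["xy"])*[640,480]-near))<25]
        if c: return p,c[0]["pixels"].astype(np.float32)
    return p,None
E
python3 - <<'E'
from fit import *
np.set_printoptions(precision=4,suppress=True)
vs=[find("scene","dropper_bottle_mid",(416,302)),find("top","dropper_bottle_mid",(401,256))]
vs=[v for v in vs if v[1] is not None]; x0=(.492,-.412)
print([fit([v],dropM(.006),x0,(.005,.005)) for v in vs],fit(vs,lambda v:dropM(v[2])(v[:2]),(*x0,.006),(.005,.005,.005)))
for k,z in(("caddy",.006),("mat",.003),("pan",.029)):
  for n in("scene","top"):
    p,m=find(n,k,None)
    if m is None: continue
    c=max(cv2.findContours(m.astype(np.uint8),0,2)[0],key=cv2.contourArea)[:,0]
    G=np.array([atz(p,q,z)[:2]*1000 for q in c],np.float32)
    print(k,n,cv2.minAreaRect(G))
s2=ctrl.snapshot("scene");t2=ctrl.snapshot("top")
o=lambda p,x0,x1,y0,y1,w:cv2.resize(p["color"][y0:y1,x0:x1,::-1],w,interpolation=cv2.INTER_CUBIC)
cv2.imwrite("pics/c1.png",np.hstack([o(t2,340,430,200,290,(400,400)),o(s2,350,460,245,345,(400,400))]))
cv2.imwrite("pics/c2.png",np.hstack([o(t2,130,210,190,290,(400,500)),o(s2,165,265,200,275,(400,300)).repeat(2,0)[:500]]))
E
```

```text
[(array([ 0.4944, -0.413 ]), np.float64(87.75)), (array([ 0.4939, -0.4127]), np.float64(13.75))] (array([ 0.494 , -0.4133,  0.0047]), np.float64(101.4375))
caddy scene ((538.3538818359375, -384.82550048828125), (208.9843292236328, 150.5061492919922), 0.5665698647499084)
caddy top ((518.82275390625, -384.45770263671875), (150.16754150390625, 157.66128540039062), 89.53096771240234)
mat scene ((554.3740844726562, -161.28567504882812), (113.90879821777344, 159.97206115722656), 8.458514213562012)
mat top ((555.5267333984375, -159.7459716796875), (112.30477905273438, 161.1676788330078), 8.550074577331543)
pan scene ((507.9959716796875, 22.914073944091797), (192.19296264648438, 138.9675750732422), 6.094986915588379)
pan top ((517.2498168945312, 33.34865188598633), (168.20645141601562, 130.23226928710938), 6.42716121673584)
```

View pics/c1.png

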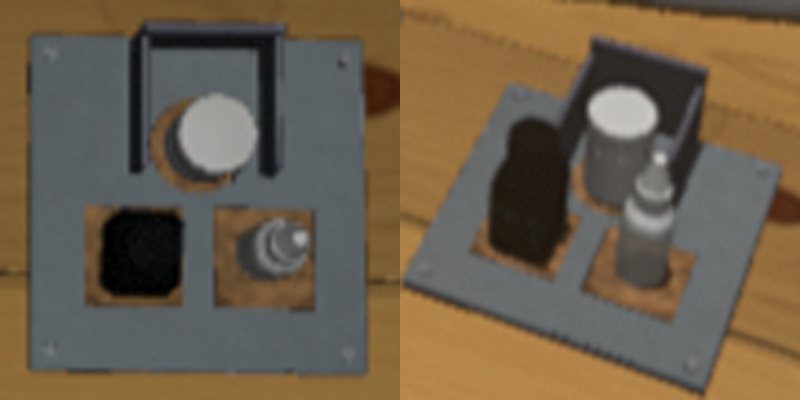

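View pics/c2.png

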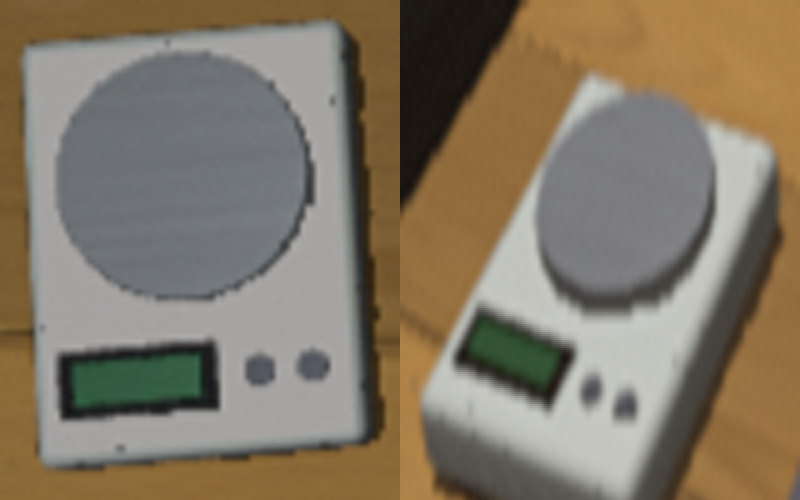

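The crop shows the white-lidded jar in the rear bay, with its lid at (217,133) in the top half and (623,110) in the scene half. The dark bottle stands on the left cork and the dropper on the right. The second crop shows the pan centre at about (184,176) and (627,195). Next I triangulate these and get the first move.

```bash
python3 - <<'E'
from fit import *
np.set_printoptions(precision=4,suppress=True)
s,t=pickle.load(open("p0.pkl","rb"))
T=lambda u,v:(340+u*90/400-.5,200+v*90/400-.5)
S=lambda u,v:(350+(u-400)*110/400-.5,245+v*100/400-.5)
print("jar lid top",tri(t,T(217,133),s,S(623,110)))
for n,a in(("BL",(30,372)),("BR",(366,372)),("TR",(361,38)),("TL",(30,35))): print(n,atz(t,T(*a),.006))
for n,a in(("corkL",(134,256)),("corkR",(265,257)),("bay",(190,143))): print(n,atz(t,T(*a),.006))
for n,a in(("corkLfl",(470,250)),("corkR front r",(678,322)),("FL",(405,280)),("FR",(703,385))): print(n,atz(s,S(*a),.006))
P=(130+184*.2-.5,190+176*.2-.5);Q=(165+227*.25-.5,200+195/8-.5)
print("pan",tri(t,P,s,Q),atz(t,P,.038),atz(s,Q,.038))
print("drop tip",tri(t,T(302,239),s,S(660,158)))
print("dark/dropper tops check", ctrl.get_obs()["clock"])
E
```

```text
jar lid top (array([ 0.541 , -0.3846,  0.051 ]), np.float64(0.000730931173695249))
BL [ 0.4389 -0.31    0.006 ]
BR [ 0.4422 -0.4586  0.006 ]
TR [ 0.5917 -0.4576  0.006 ]
TL [ 0.5891 -0.3084  0.006 ]
corkL [ 0.4911 -0.3556  0.006 ]
corkR [ 0.492 -0.414  0.006]
bay [ 0.5421 -0.3805  0.006 ]
corkLfl [ 0.47   -0.3343  0.006 ]
corkR front r [ 0.4712 -0.4384  0.006 ]
FL [ 0.4396 -0.3129  0.006 ]
FR [ 0.4421 -0.4584  0.006 ]
pan (array([0.5418, 0.038 , 0.035 ]), np.float64(0.0009816309337901871)) [0.5411 0.0377 0.038 ] [0.5386 0.0345 0.038 ]
drop tip (array([ 0.4943, -0.4158,  0.072 ]), np.float64(0.0002576909576931251))
dark/dropper tops check 2.25
```

```bash
cat > go.py <<'E'
# go.py x y z(grasp point) yaw -> shares from the current measured pose
import sys
from h import *
def go(x,y,z,yaw):
    o=ctrl.get_obs(); w=o["orientation"][2]; a=np.radians(w)
    d=np.array([x,y,z+.047])-o["tool_pos"]
    t=np.array([d[0]*np.cos(a)+d[1]*np.sin(a),d[0]*np.sin(a)-d[1]*np.cos(a),-d[2]])/.8
    print("shift",t.round(4),"turn",round(((w-yaw+180)%360-180)/90,4),"pos",(o["tool_pos"]-[0,0,.047]).round(4),"yaw",w.round(2),"j6",o["joint_pos"][5].round(1),"open",round(o["opening"],4),"t",o["clock"])
if __name__=="__main__":
    v=list(map(float,sys.argv[1:]))
    for i in range(0,len(v),4): go(*v[i:i+4])
E
echo
```

>>> send_rows(
  deltas=[
    [[-0.48, 0.197, 0.05], 0.15],
    [[-0.48, 0.197, 0.05], 0.15],
    [[-0.48, 0.197, 0.05], 0.15],
    [[-0.48, 0.197, 0.05], 0.15],
    [[-0.48, 0.197, 0.05], 0.15],
  ],
  gripper=0.38,
)

```text
clock: 2.67
tool_pos: [0.3253, -0.5349, 0.2724]
orientation: [-180.0, 0.0, 179.9]
force: [0.9, -1.5, 0.6]
opening: 0.06
gripper_force: 0.0
```

```bash
python3 go.py .4935 -.4135 .14 179
```

```text
shift [-0.21    0.152   0.1067] turn 0.0102 pos [ 0.3253 -0.5349  0.2254] yaw 179.92 j6 -49.2 open 0.06 t 2.6667
```

>>> send_rows(
  deltas=[
    [[-0.21, 0.152, 0.06], 0],
    [[-0.21, 0.152, 0.06], 0],
    [[-0.21, 0.152, 0.1], 0],
    [[-0.21, 0.152, 0.107], 0],
    [[-0.21, 0.152, 0.107], 0],
  ],
)

```text
clock: 3.08
tool_pos: [0.4812, -0.4225, 0.1952]
orientation: [-180.0, 0.1, 180.0]
force: [0.8, -1.1, 0.8]
opening: 0.0337
gripper_force: 0.0
```

>>> send_rows(
  deltas=[
    [[0, 0, 0], 0],
    [[0, 0, 0], 0],
    [[0, 0, 0], 0],
    [[0, 0, 0], 0],
    [[0, 0, 0], 0],
  ],
)

```text
clock: 3.5
tool_pos: [0.4791, -0.4247, 0.1963]
orientation: [-180.0, 0.1, 179.9]
force: [0.1, 0.0, 0.3]
opening: 0.0336
gripper_force: 0.0
```

```bash
python3 go.py .4935 -.4135 .035 180
```

```text
shift [-0.018   0.0141  0.1428] turn -0.0014 pos [ 0.4791 -0.4247  0.1493] yaw 179.88 j6 -66.0 open 0.0336 t 3.5
```

>>> send_rows(
  deltas=[
    [[-0.018, 0.014, 0.02], 0],
    [[-0.018, 0.014, 0.06], 0],
    [[-0.018, 0.014, 0.06], 0],
    [[-0.018, 0.014, 0.06], 0],
    [[-0.018, 0.014, 0.06], 0],
  ],
)

```text
clock: 3.92
tool_pos: [0.4938, -0.4136, 0.1487]
orientation: [-180.0, 0.0, 179.9]
force: [0.0, -0.4, 0.7]
opening: 0.0337
gripper_force: 0.0
```

```bash
python3 go.py .4935 -.4135 .035 180; python3 - <<'E'
from h import *
s=ctrl.snapshot("scene");t=ctrl.snapshot("top")
o=lambda p,x0,x1,y0,y1,w:cv2.resize(p["color"][y0:y1,x0:x1,::-1],w,interpolation=cv2.INTER_CUBIC)
cv2.imwrite("pics/c3.png",np.hstack([o(t,330,450,190,310,(400,400)),o(s,340,480,215,355,(400,400))]))
E
```

```text
shift [0.0004 0.0001 0.0834] turn -0.0009 pos [ 0.4938 -0.4136  0.1017] yaw 179.92 j6 -67.5 open 0.0337 t 3.9167
```

View pics/c3.png

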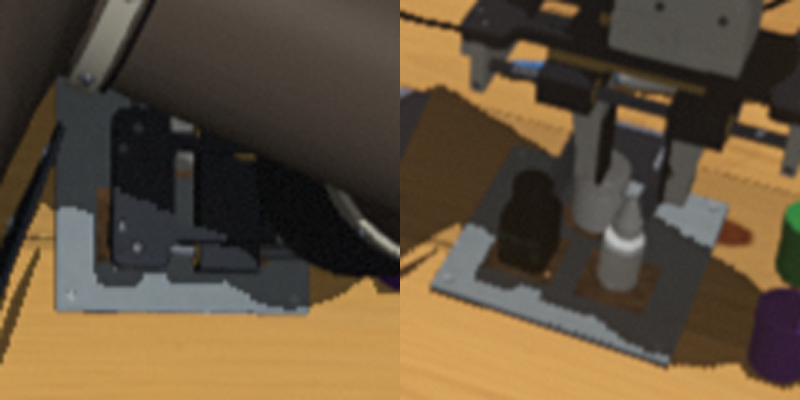

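The scene half shows the fingers at about (600,150) and (680,150), with the dropper tip at (635,190) between them. The alignment is good, so I descend.

>>> send_rows(
  deltas=[
    [[0, 0, 0.03], 0],
    [[0, 0, 0.055], 0],
    [[0, 0, 0.083], 0],
    [[0, 0, 0.083], 0],
    [[0, 0, 0.083], 0],
  ],
)

```text
clock: 4.43
tool_pos: [0.4938, -0.4128, 0.0813]
orientation: [180.0, -0.1, 179.9]
force: [1.1, 0.9, 0.7]
opening: 0.0333
gripper_force: 0.0
```

>>> send_rows(
  deltas=[
    [[0, 0, 0], 0],
    [[0, 0, 0], 0],
    [[0, 0, 0], 0],
    [[0, 0, 0], 0],
    [[0, 0, 0], 0],
  ],
  gripper=0.15,
)

```text
clock: 4.85
tool_pos: [0.495, -0.4132, 0.0829]
orientation: [-179.9, 0.2, 180.0]
force: [-1.6, 0.4, 6.8]
opening: 0.0239
gripper_force: 29.9
```

>>> send_rows(
  deltas=[
    [[0, 0, -0.02], 0],
    [[0, 0, -0.05], 0],
    [[0, 0, -0.08], 0],
    [[0, 0, -0.11], 0],
    [[0, 0, -0.11], 0],
  ],
)

```text
clock: 5.27
tool_pos: [0.4962, -0.414, 0.1751]
orientation: [-179.7, 0.4, -180.0]
force: [1.2, -0.3, 0.1]
opening: 0.0237
gripper_force: 29.9
```

```bash
python3 go.py .575 -.2 .12 180
```

```text
shift [-0.0986  0.2674  0.0101] turn 0.0002 pos [ 0.4962 -0.414   0.1281] yaw -179.99 j6 -67.5 open 0.0237 t 5.2667
```

>>> send_rows(
  deltas=[
    [[-0.01, 0.03, 0], 0],
    [[-0.03, 0.075, 0], 0],
    [[-0.048, 0.125, 0], 0],
    [[-0.065, 0.175, 0], 0],
    [[-0.08, 0.22, 0], 0],
  ],
)

```text
clock: 5.68
tool_pos: [0.5586, -0.2349, 0.1695]
orientation: [-180.0, 0.1, 179.9]
force: [0.6, -0.5, 0.1]
opening: 0.0236
gripper_force: 29.9
```

>>> send_rows(
  deltas=[
    [[-0.01, 0.03, 0], 0],
    [[-0.018, 0.047, 0], 0],
    [[-0.018, 0.047, 0], 0],
    [[-0.018, 0.047, 0], 0],
    [[-0.018, 0.047, 0], 0],
  ],
)

```text
clock: 6.1
tool_pos: [0.5724, -0.1996, 0.169]
orientation: [-180.0, 0.0, 179.9]
force: [0.5, 0.1, -0.2]
opening: 0.0237
gripper_force: 29.9
```

```bash
python3 go.py .575 -.2 .034 180
```

```text
shift [-0.0033 -0.0004  0.11  ] turn -0.0007 pos [ 0.5724 -0.1996  0.122 ] yaw 179.94 j6 -89.3 open 0.0237 t 6.1
```

>>> send_rows(
  deltas=[
    [[0, 0, 0.025], 0],
    [[0, 0, 0.06], 0],
    [[0, 0, 0.085], 0],
    [[0, 0, 0.1], 0],
    [[0, 0, 0.105], 0],
  ],
)

```text
clock: 6.52
tool_pos: [0.5707, -0.2004, 0.0825]
orientation: [180.0, -0.2, 179.8]
force: [0.3, 0.1, -0.2]
opening: 0.0241
gripper_force: 29.9
```

```bash
python3 go.py .575 -.2 .0335 180;python3 - <<'E'
from h import *
s=ctrl.snapshot("scene")
cv2.imwrite("pics/c4.png",cv2.resize(s["color"][190:300,240:370,::-1],(650,550),interpolation=cv2.INTER_CUBIC))
E
```

```text
shift [-0.0053  0.0005  0.0025] turn -0.002 pos [ 0.5707 -0.2004  0.0355] yaw 179.82 j6 -89.3 open 0.0241 t 6.5167
```

View pics/c4.png

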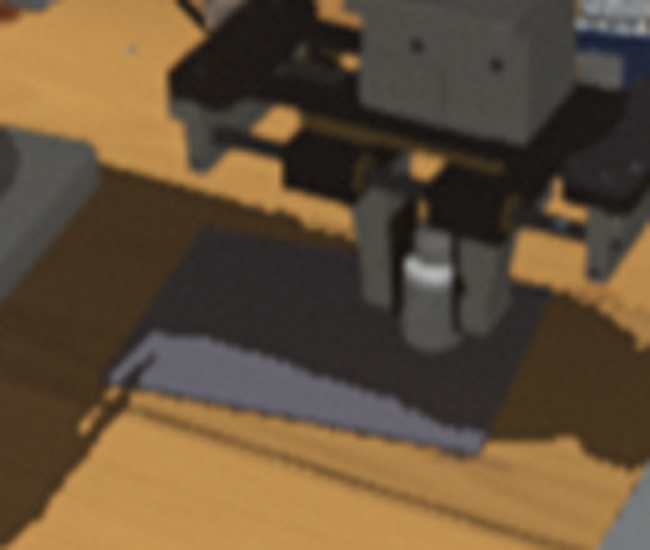

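The dropper bottle is held upright over the right part of the mat, with its base at about (430,345). I lower it 2 mm and open.

>>> send_rows(
  deltas=[
    [[0, 0, 0.0015], 0],
    [[0, 0, 0.0025], 0],
    [[0, 0, 0.003], 0],
    [[0, 0, 0.003], 0],
    [[0, 0, 0.003], 0],
  ],
)

```text
clock: 6.98
tool_pos: [0.5729, -0.1991, 0.0832]
orientation: [-180.0, 0.1, 180.0]
force: [-0.1, -0.4, -0.5]
opening: 0.0235
gripper_force: 29.9
```

```bash
python3 go.py .575 -.2 .0335 180; python3 -c "
from plant import ctrl; print(ctrl.get_obs()['force'])"
```

```text
shift [-0.0026 -0.0011  0.0034] turn -0.0005 pos [ 0.5729 -0.1991  0.0362] yaw 179.95 j6 -89.3 open 0.0235 t 6.9833
[-0.06388938 -0.44389007 -0.50907829]
```

>>> send_rows(
  deltas=[
    [[0, 0, 0.002], 0],
    [[0, 0, 0.004], 0],
    [[0, 0, 0.0055], 0],
    [[0, 0, 0.0055], 0],
    [[0, 0, 0.0055], 0],
  ],
)

```text
clock: 7.4
tool_pos: [0.5731, -0.1989, 0.0798]
orientation: [-180.0, 0.1, -180.0]
force: [-4.3, 1.9, 13.4]
opening: 0.0237
gripper_force: 30.0
```

>>> send_rows(
  deltas=[
    [[0, 0, 0], 0],
    [[0, 0, 0], 0],
    [[0, 0, 0], 0],
    [[0, 0, 0], 0],
    [[0, 0, 0], 0],
  ],
  gripper=0.5,
)

```text
clock: 7.82
tool_pos: [0.5725, -0.199, 0.0778]
orientation: [180.0, -0.0, 180.0]
force: [-0.7, -0.5, 0.6]
opening: 0.0435
gripper_force: 0.0
```

>>> send_rows(
  deltas=[
    [[0, 0, -0.02], 0],
    [[0, 0, -0.06], 0],
    [[0, 0, -0.11], 0],
    [[0, 0, -0.13], 0],
    [[0, 0, -0.13], 0],
  ],
)

```text
clock: 8.23
tool_pos: [0.5749, -0.1995, 0.187]
orientation: [-179.9, 0.4, 180.0]
force: [0.8, 0.3, 0.0]
opening: 0.0438
gripper_force: 0.0
```

```bash
python3 go.py .491 -.3555 .12 180
```

```text
shift [ 0.1049 -0.195   0.0251] turn -0.0 pos [ 0.5749 -0.1995  0.14  ] yaw 180.0 j6 -89.3 open 0.0438 t 8.2333
```

>>> send_rows(
  deltas=[
    [[0.015, -0.03, 0], 0],
    [[0.04, -0.075, 0], 0],
    [[0.065, -0.12, 0], 0],
    [[0.09, -0.165, 0.01], 0],
    [[0.105, -0.195, 0.025], 0],
  ],
)

```text
clock: 8.65
tool_pos: [0.4869, -0.3573, 0.1624]
orientation: [-180.0, 0.1, 179.9]
force: [0.4, -0.0, -0.4]
opening: 0.0441
gripper_force: 0.0
```

>>> send_rows(
  deltas=[
    [[0, 0, 0], 0],
    [[0, 0, 0], 0],
    [[0, 0, 0], 0],
    [[0, 0, 0], 0],
    [[0, 0, 0], 0],
  ],
)

```text
clock: 9.07
tool_pos: [0.4892, -0.3542, 0.1624]
orientation: [-180.0, 0.0, -180.0]
force: [0.3, 0.5, 0.4]
opening: 0.0436
gripper_force: 0.0
```

```bash
python3 go.py .491 -.3555 .037 180;python3 - <<'E'
from fit import *
np.set_printoptions(precision=4,suppress=True)
s=ctrl.snapshot("scene");t=ctrl.snapshot("top")
for n,nr in(("scene",(328,258)),("top",(285,215))):
  p,m=find(n,"dropper_bottle_mid",None)
  if m is not None:
    print(n,np.argwhere(m>0).mean(0)[::-1]); print(fit([(p,m)],dropM(.003),(.574,-.2),(.005,.005)))
o=lambda p,x0,x1,y0,y1,w:cv2.resize(p["color"][y0:y1,x0:x1,::-1],w,interpolation=cv2.INTER_CUBIC)
cv2.imwrite("pics/c5.png",np.hstack([o(s,250,360,210,290,(400,300)),o(s,350,460,235,315,(400,300))]))
E
```

```text
shift [-0.0022 -0.0016  0.0979] turn 0.0004 pos [ 0.4892 -0.3542  0.1154] yaw -179.97 j6 -72.6 open 0.0436 t 9.0667
scene [326.4043 247.4152]
(array([ 0.571 , -0.2009]), np.float64(58.3125))
top [380.6578 276.1681]
(array([ 0.5706, -0.1981]), np.float64(1000.9375))
```

View pics/c5.png

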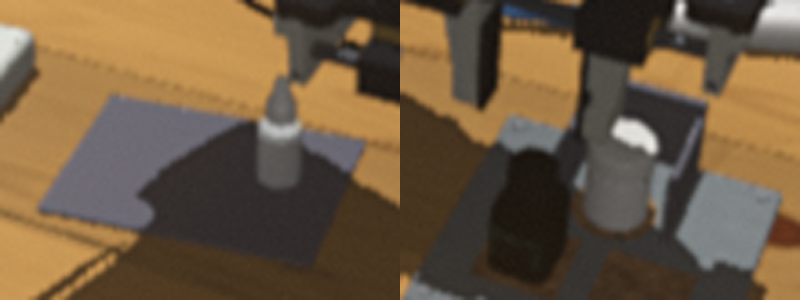

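The left half shows the dropper standing upright on the mat, base at (278,180), fitted at (0.571, -0.201). In the right half the dark bottle at (525,230) is still in place. I descend onto it.

>>> send_rows(
  deltas=[
    [[-0.001, -0.001, 0.02], 0],
    [[-0.001, -0.001, 0.05], 0],
    [[-0.001, -0.001, 0.08], 0],
    [[-0.001, -0.001, 0.097], 0],
    [[-0.001, -0.001, 0.097], 0],
  ],
)

```text
clock: 9.88
tool_pos: [0.4874, -0.3551, 0.0813]
orientation: [179.9, -0.3, 179.9]
force: [-1.7, 0.6, 0.3]
opening: 0.0439
gripper_force: 0.0
```

>>> send_rows(
  deltas=[
    [[0, 0, 0], 0],
    [[0, 0, 0], 0],
    [[0, 0, 0], 0],
    [[0, 0, 0], 0],
    [[0, 0, 0], 0],
  ],
  gripper=0.2,
)

```text
clock: 10.3
tool_pos: [0.4899, -0.356, 0.0857]
orientation: [-180.0, 0.1, 180.0]
force: [0.9, 0.5, 4.5]
opening: 0.0305
gripper_force: 29.9
```

>>> send_rows(
  deltas=[
    [[0, 0, -0.02], 0],
    [[0, 0, -0.05], 0],
    [[0, 0, -0.09], 0],
    [[0, 0, -0.12], 0],
    [[0, 0, -0.12], 0],
  ],
)

```text
clock: 10.72
tool_pos: [0.4916, -0.357, 0.1867]
orientation: [-179.8, 0.5, -180.0]
force: [0.3, -0.6, -0.4]
opening: 0.0302
gripper_force: 29.9
```

```bash
python3 go.py .54 -.12 .13 180
```

```text
shift [-0.0606  0.2963  0.0121] turn 0.0002 pos [ 0.4916 -0.357   0.1397] yaw -179.98 j6 -72.5 open 0.0302 t 10.7167
```

>>> send_rows(
  deltas=[
    [[-0.008, 0.03, 0], 0],
    [[-0.018, 0.078, 0], 0],
    [[-0.028, 0.128, 0], 0],
    [[-0.038, 0.178, 0], 0],
    [[-0.047, 0.225, 0], 0],
  ],
)

```text
clock: 11.13
tool_pos: [0.527, -0.1741, 0.1809]
orientation: [180.0, 0.1, 179.9]
force: [0.0, -0.4, 0.0]
opening: 0.0306
gripper_force: 29.9
```

>>> send_rows(
  deltas=[
    [[-0.01, 0.04, 0], 0],
    [[-0.014, 0.065, 0], 0],
    [[-0.014, 0.071, 0.02], 0],
    [[-0.014, 0.071, 0.05], 0],
    [[-0.014, 0.071, 0.08], 0],
  ],
)

```text
clock: 11.55
tool_pos: [0.539, -0.118, 0.117]
orientation: [180.0, 0.2, -180.0]
force: [-0.7, 0.2, -1.2]
opening: 0.0309
gripper_force: 29.9
```

>>> send_rows(
  deltas=[
    [[0, 0, 0.015], 0],
    [[0, 0, 0.028], 0],
    [[0, 0, 0.036], 0],
    [[0, 0, 0.04], 0],
    [[0, 0, 0.0425], 0],
  ],
)

```text
clock: 11.97
tool_pos: [0.5385, -0.1191, 0.0826]
orientation: [-180.0, 0.0, 179.9]
force: [-6.4, 3.7, 20.6]
opening: 0.0309
gripper_force: 29.9
```

```bash
python3 go.py .54 -.12 .035 180; python3 -c "
from plant import ctrl; print(ctrl.get_obs()['force'])"
```

```text
shift [-0.0019 -0.0011  0.0008] turn -0.0006 pos [ 0.5385 -0.1191  0.0356] yaw 179.95 j6 -97.9 open 0.0309 t 11.9667
[-6.42014587  3.73886036 20.56011015]
```

>>> send_rows(
  deltas=[
    [[0, 0, 0], 0],
    [[0, 0, 0], 0],
    [[0, 0, 0], 0],
    [[0, 0, 0], 0],
    [[0, 0, 0], 0],
  ],
  gripper=0.55,
)

```text
clock: 12.38
tool_pos: [0.5384, -0.1191, 0.0829]
orientation: [180.0, 0.0, 180.0]
force: [0.1, 0.1, -0.0]
opening: 0.048
gripper_force: 0.0
```

>>> send_rows(
  deltas=[
    [[0, 0, -0.02], 0],
    [[0, 0, -0.06], 0],
    [[0, 0, -0.11], 0],
    [[0, 0, -0.13], 0],
    [[0, 0, -0.13], 0],
  ],
)

```text
clock: 12.8
tool_pos: [0.5406, -0.119, 0.1915]
orientation: [180.0, 0.5, -180.0]
force: [-0.6, -0.3, -0.3]
opening: 0.0484
gripper_force: 0.0
```

```bash
python3 go.py .541 -.384 .13 -90 .541 -.384 .13 90
```

```text
shift [-0.0005 -0.3312  0.0181] turn -1.0 pos [ 0.5406 -0.119   0.1445] yaw -180.0 j6 -97.9 open 0.0484 t 12.8
shift [-0.0005 -0.3312  0.0181] turn 1.0 pos [ 0.5406 -0.119   0.1445] yaw -180.0 j6 -97.9 open 0.0484 t 12.8
```

>>> send_rows(
  deltas=[
    [[0, -0.03, 0], -0.07],
    [[0, -0.07, 0], -0.15],
    [[0, -0.11, 0], -0.23],
    [[0, -0.15, 0], -0.3],
    [[0, -0.19, 0], -0.38],
  ],
  gripper=0.445,
)

```text
clock: 13.22
tool_pos: [0.5378, -0.2723, 0.1862]
orientation: [180.0, -0.0, -145.5]
force: [0.3, 0.5, 0.1]
opening: 0.0388
gripper_force: 0.0
```

```bash
python3 go.py .541 -.384 .13 -90
```

```text
shift [ 0.0757 -0.1174  0.0115] turn -0.6171 pos [ 0.5378 -0.2723  0.1392] yaw -145.54 j6 -47.2 open 0.0388 t 13.2167
```

>>> send_rows(
  deltas=[
    [[0.02, -0.03, 0], -0.08],
    [[0.04, -0.06, 0], -0.16],
    [[0.06, -0.09, 0], -0.24],
    [[0.0757, -0.117, 0], -0.32],
    [[0.0757, -0.117, 0], -0.4],
  ],
)

```text
clock: 13.63
tool_pos: [0.54, -0.3864, 0.1854]
orientation: [180.0, -0.0, -109.9]
force: [0.6, 0.1, 0.1]
opening: 0.0392
gripper_force: 0.0
```

>>> send_rows(
  deltas=[
    [[0, 0, 0], -0.08],
    [[0, 0, 0], -0.16],
    [[0, 0, 0], -0.217],
    [[0, 0, 0], -0.217],
    [[0, 0, 0], -0.217],
  ],
)

```text
clock: 14.05
tool_pos: [0.5402, -0.3824, 0.1861]
orientation: [180.0, 0.0, -90.7]
force: [0.2, -0.0, -0.4]
opening: 0.0393
gripper_force: 0.0
```

```bash
python3 go.py .541 -.384 .1 -90;python3 - <<'E'
from fit import *
np.set_printoptions(precision=4,suppress=True)
for k,M,x0 in(("white_jar_mid",jarM(.006),(.541,-.384)),("dropper_bottle_mid",dropM(.003),(.571,-.2)),("reagent_bottle_mid",darkM(.003),(.538,-.119))):
  for n in("scene","top"):
    q=proj(p:=ctrl.snapshot(n),[[*x0,.035]])[0]; p,m=find(n,k,q)
    print(k,n,q,None if m is None else fit([(p,m)],M,x0,(.005,.005)))
s=ctrl.snapshot("scene");t=ctrl.snapshot("top")
o=lambda p,x0,x1,y0,y1,w:cv2.resize(p["color"][y0:y1,x0:x1,::-1],w,interpolation=cv2.INTER_CUBIC)
cv2.imwrite("pics/c6.png",np.hstack([o(s,250,460,200,330,(800,495))]))
E
```

```text
shift [ 0.002  -0.001   0.0488] turn -0.0081 pos [ 0.5402 -0.3824  0.1391] yaw -90.73 j6 17.7 open 0.0393 t 14.05
white_jar_mid scene [409.5007 278.639 ] (array([ 0.5418, -0.3848]), np.float64(48.8125))
white_jar_mid top [386.6595 230.4105] (array([ 0.539 , -0.3672]), np.float64(283.25))
dropper_bottle_mid scene [325.97   244.1902] (array([ 0.5715, -0.2006]), np.float64(43.625))
dropper_bottle_mid top [291.6059 212.621 ] None
reagent_bottle_mid scene [282.881  243.0459] (array([ 0.5381, -0.1198]), np.float64(107.25))
reagent_bottle_mid top [248.8778 228.5509] None
```

View pics/c6.png

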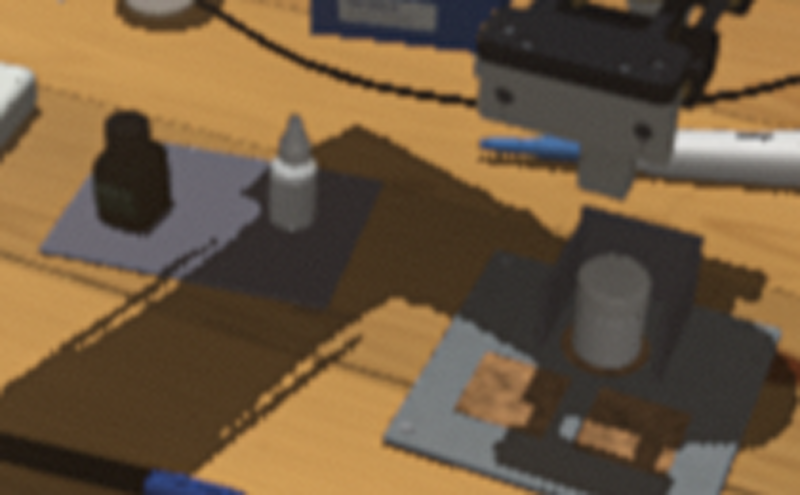

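The picture shows both bottles upright on the mat, bases at (130,225) and (292,225), and the jar in its bay at (610,310). I descend part-way and average the noisy pose readings, because the fit behind the jar is tight.

>>> send_rows(
  deltas=[
    [[0.001, 0, 0.02], -0.008],
    [[0.001, 0, 0.05], -0.008],
    [[0.001, 0, 0.07], -0.008],
    [[0.001, 0, 0.07], -0.008],
    [[0.001, 0, 0.07], -0.008],
  ],
)

```text
clock: 16.27
tool_pos: [0.5401, -0.3832, 0.1299]
orientation: [179.9, 0.0, -89.8]
force: [-0.6, -1.0, 0.1]
opening: 0.0392
gripper_force: 0.0
```

```bash
cat > avg.py <<'E'
from h import *
np.set_printoptions(precision=4,suppress=True)
P=[]
for i in range(8): ctrl.snapshot("scene"); o=ctrl.get_obs(); P.append(np.r_[o["tool_pos"]-[0,0,.047],o["orientation"][2]])
print(np.mean(P,0),np.std(P,0),o["force"])
E
python3 avg.py; python3 -c "
from h import *
s=ctrl.snapshot('scene');cv2.imwrite('pics/c7.png',cv2.resize(s['color'][240:320,360:460,::-1],(750,600),interpolation=cv2.INTER_CUBIC))"
```

```text
[  0.541   -0.3835   0.0846 -89.8136] [0.0002 0.0001 0.0003 0.0078] [-0.3586  0.0048  0.3351]
```

View pics/c7.png

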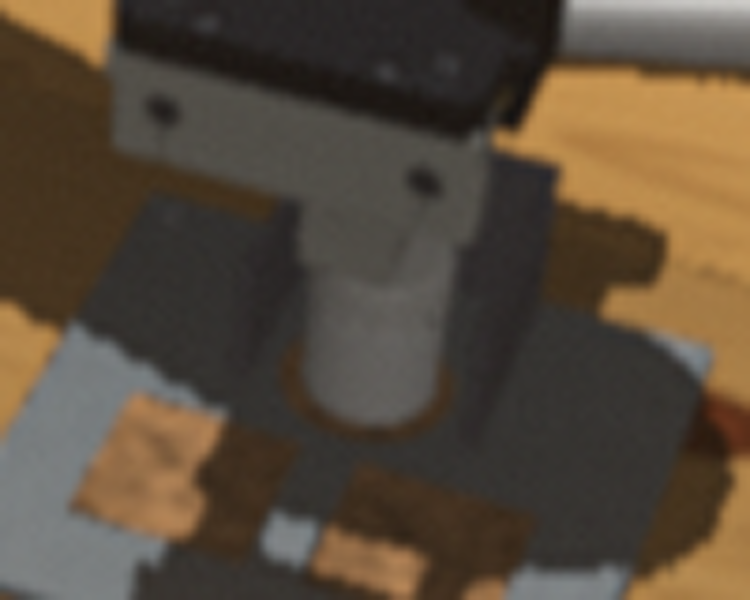

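The front finger at (350,240) is in line with the jar. The averaged pose is (0.541, -0.3835), so I go down slowly.

>>> send_rows(
  deltas=[
    [[0, 0, 0.012], 0],
    [[0, 0, 0.024], 0],
    [[0, 0, 0.036], 0],
    [[0, 0, 0.036], 0],
    [[0, 0, 0.036], 0],
  ],
)

```text
clock: 17.13
tool_pos: [0.5398, -0.3831, 0.1002]
orientation: [179.9, 0.0, -89.8]
force: [0.5, 0.0, 0.6]
opening: 0.0393
gripper_force: 0.0
```

>>> send_rows(
  deltas=[
    [[0, 0, 0.01], 0],
    [[0, 0, 0.02], 0],
    [[0, 0, 0.029], 0],
    [[0, 0, 0.029], 0],
    [[0, 0, 0.029], 0],
  ],
)

```text
clock: 17.55
tool_pos: [0.5401, -0.3832, 0.0777]
orientation: [179.9, 0.0, -89.8]
force: [0.0, 1.3, 0.7]
opening: 0.0393
gripper_force: 0.0
```

```bash
python3 avg.py
```

```text
[  0.5406  -0.3834   0.0318 -89.8215] [0.0001 0.     0.0002 0.0016] [ 0.1705  0.0445 -0.0612]
```

>>> send_rows(
  deltas=[
    [[0, 0, 0], 0],
    [[0, 0, 0], 0],
    [[0, 0, 0], 0],
    [[0, 0, 0], 0],
    [[0, 0, 0], 0],
  ],
  gripper=0.25,
)

```text
clock: 18.37
tool_pos: [0.5405, -0.3833, 0.0786]
orientation: [-180.0, -0.0, -89.8]
force: [-1.1, 0.0, 0.7]
opening: 0.0326
gripper_force: 30.0
```

>>> send_rows(
  deltas=[
    [[0, 0, -0.02], 0],
    [[0, 0, -0.05], 0],
    [[0, 0, -0.08], 0],
    [[0, 0, -0.12], 0],
    [[0, 0, -0.16], 0],
  ],
)

```text
clock: 18.78
tool_pos: [0.5399, -0.3831, 0.207]
orientation: [179.9, 0.0, -89.8]
force: [0.6, -0.5, -0.9]
opening: 0.0331
gripper_force: 30.0
```

```bash
python3 avg.py; python3 go.py .54 .0365 .16 -90;python3 - <<'E'
from h import *
p=ctrl.snapshot("scene"); print([ (b["conf"],np.array(b["xy"])*[640,480]) for b in ctrl.boxes_of(p,"white_jar_mid")],proj(p,[.541,-.384,.15]))
E
```

```text
[  0.541   -0.3836   0.1614 -89.8145] [0.0012 0.0007 0.0036 0.0335] [ 0.5458  0.095  -0.972 ]
shift [-0.5244 -0.0017 -0.0025] turn 0.0018 pos [ 0.5399 -0.383   0.158 ] yaw -89.84 j6 18.7 open 0.0325 t 19.1833
[(0.93, array([482.368, 299.904])), (0.79, array([472.832, 330.288])), (0.5, array([420.288, 236.592]))] [[415.5661321  226.55743586]]
```

>>> send_rows(
  deltas=[
    [[-0.02, 0, 0], 0],
    [[-0.06, 0, 0], 0],
    [[-0.105, 0, 0], 0],
    [[-0.15, 0, 0], 0],
    [[-0.195, 0, 0], 0],
  ],
)

```text
clock: 19.7
tool_pos: [0.5394, -0.2256, 0.2059]
orientation: [179.9, 0.0, -89.9]
force: [0.5, 0.5, -0.8]
opening: 0.0326
gripper_force: 30.0
```

>>> send_rows(
  deltas=[
    [[-0.045, 0, 0], 0],
    [[-0.09, 0, 0], 0],
    [[-0.135, 0, 0], 0],
    [[-0.18, 0, 0], 0],
    [[-0.225, 0, 0], 0],
  ],
)

```text
clock: 20.12
tool_pos: [0.5388, -0.0453, 0.2063]
orientation: [180.0, -0.0, -89.8]
force: [1.0, -0.1, -0.1]
opening: 0.0327
gripper_force: 30.0
```

>>> send_rows(
  deltas=[
    [[-0.04, 0, 0], 0],
    [[-0.075, 0, 0], 0],
    [[-0.095, 0, 0], 0],
    [[-0.104, 0, 0], 0],
    [[-0.104, 0, 0], 0],
  ],
)

```text
clock: 20.53
tool_pos: [0.539, 0.0374, 0.2063]
orientation: [180.0, -0.0, -89.7]
force: [0.8, -0.0, -0.4]
opening: 0.0324
gripper_force: 30.0
```

```bash
python3 avg.py; python3 go.py .54 .0365 .068 -90
```

```text
[  0.539    0.0353   0.1593 -89.8579] [0.0001 0.0005 0.0001 0.0581] [ 0.2041  0.0832 -0.777 ]
shift [-0.0018 -0.001   0.1143] turn 0.0011 pos [0.5392 0.0351 0.1595] yaw -89.9 j6 -24.4 open 0.0327 t 20.9333
```

>>> send_rows(
  deltas=[
    [[-0.0018, -0.001, 0.03], 0],
    [[-0.0018, -0.001, 0.07], 0],
    [[-0.0018, -0.001, 0.095], 0],
    [[-0.0018, -0.001, 0.11], 0],
    [[-0.0018, -0.001, 0.115], 0],
  ],
)

```text
clock: 21.35
tool_pos: [0.5388, 0.0364, 0.1123]
orientation: [179.8, -0.1, -89.9]
force: [0.3, -0.4, -0.1]
opening: 0.0327
gripper_force: 30.0
```

```bash
python3 avg.py; python3 -c "
from h import *
s=ctrl.snapshot('scene');cv2.imwrite('pics/c8.png',cv2.resize(s['color'][180:280,160:280,::-1],(720,600),interpolation=cv2.INTER_CUBIC))"
```

```text
[  0.5403   0.0372   0.0679 -89.8357] [0.0005 0.0003 0.001  0.0166] [0.0131 0.6525 0.2971]
```

View pics/c8.png

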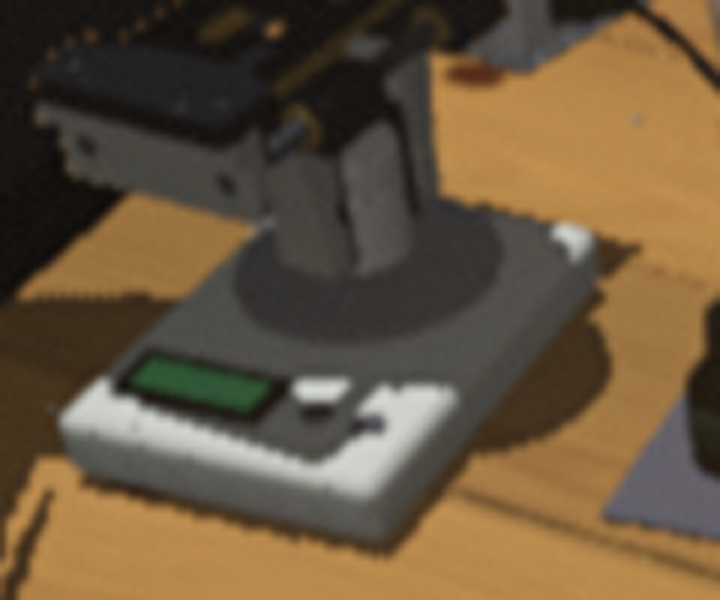

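The jar is held upright over the pan middle, its base at (375,268) and the pan centre at about (368,268). I lower it and release.

>>> send_rows(
  deltas=[
    [[0, 0, 0.002], 0],
    [[0, 0, 0.003], 0],
    [[0, 0, 0.004], 0],
    [[0, 0, 0.004], 0],
    [[0, 0, 0.004], 0],
  ],
)

```text
clock: 22.22
tool_pos: [0.5399, 0.0373, 0.1112]
orientation: [180.0, -0.0, -89.8]
force: [-0.3, -0.2, -0.2]
opening: 0.0326
gripper_force: 30.0
```

```bash
python3 avg.py
```

```text
[  0.54     0.0373   0.0643 -89.8248] [0.     0.     0.     0.0014] [-0.0114  0.5104 -0.7419]
```

Still about 0.5 mm up, with no contact force. I release after one tiny step.

>>> send_rows(
  deltas=[
    [[0, 0, 0.0006], 0],
    [[0, 0, 0.0006], 0],
    [[0, 0, 0.0006], 0],
    [[0, 0, 0.0006], 0],
    [[0, 0, 0.0006], 0],
  ],
)

```text
clock: 23.03
tool_pos: [0.54, 0.0373, 0.1108]
orientation: [180.0, 0.0, -89.8]
force: [0.0, 0.2, -0.1]
opening: 0.0325
gripper_force: 30.0
```

>>> send_rows(
  deltas=[
    [[0, 0, 0], 0],
    [[0, 0, 0], 0],
    [[0, 0, 0], 0],
    [[0, 0, 0], 0],
    [[0, 0, 0], 0],
  ],
  gripper=0.55,
)

```text
clock: 23.45
tool_pos: [0.54, 0.0374, 0.1108]
orientation: [-180.0, 0.0, -89.8]
force: [-0.0, -0.9, 0.5]
opening: 0.048
gripper_force: 0.0
```

>>> send_rows(
  deltas=[
    [[0, 0, -0.02], 0],
    [[0, 0, -0.05], 0],
    [[0, 0, -0.08], 0],
    [[0, 0, -0.11], 0],
    [[0, 0, -0.11], 0],
  ],
)

```text
clock: 23.87
tool_pos: [0.5422, 0.0379, 0.2037]
orientation: [-179.6, 0.1, -89.8]
force: [0.5, 0.9, -0.1]
opening: 0.0478
gripper_force: 0.0
```

```bash
python3 avg.py; python3 go.py .5385 -.1195 .14 180; python3 - <<'E'
from fit import *
for k,M,x0 in(("white_jar_mid",jarM(.038),(.54,.037)),("reagent_bottle_mid",darkM(.003),(.538,-.119)),("dropper_bottle_mid",dropM(.003),(.571,-.2))):
  for n in("scene","top"):
    q=proj(p:=ctrl.snapshot(n),[[*x0,.05]])[0]; p,m=find(n,k,q,2)
    print(k,n,None if m is None else fit([(p,m)],M,x0,(.005,.005)))
E
```

```text
[  0.5399   0.0373   0.1517 -89.83  ] [0.0006 0.0002 0.0012 0.0101] [0.2141 0.122  0.2915]
shift [0.1959 0.002  0.0137] turn 1.0019 pos [0.5396 0.0372 0.1509] yaw -89.83 j6 -24.5 open 0.0482 t 24.2667
white_jar_mid scene (array([0.54091766, 0.03626208]), np.float64(36.625))
white_jar_mid top (array([0.53985164, 0.03444951]), np.float64(148.375))
reagent_bottle_mid scene (array([ 0.53730576, -0.12218108]), np.float64(98.8125))
reagent_bottle_mid top (array([ 0.53863904, -0.11962622]), np.float64(54.25))
dropper_bottle_mid scene (array([ 0.57294947, -0.19989756]), np.float64(45.5625))
dropper_bottle_mid top (array([ 0.57093513, -0.19991923]), np.float64(15.625))
```

The jar stands at (0.540, 0.037) on the pan. Now I go back for the dark bottle.

>>> send_rows(
  deltas=[
    [[0.02, 0, 0], 0.07],
    [[0.05, 0, 0], 0.15],
    [[0.08, 0, 0], 0.23],
    [[0.12, 0, 0], 0.3],
    [[0.15, 0, 0], 0.38],
  ],
)

```text
clock: 25.68
tool_pos: [0.5402, -0.0841, 0.1989]
orientation: [-180.0, -0.0, -124.3]
force: [-0.1, 0.0, 0.3]
opening: 0.0483
gripper_force: 0.0
```

```bash
python3 go.py .5384 -.1192 .14 180
```

```text
shift [ 0.0375 -0.0229  0.0148] turn 0.6193 pos [ 0.5402 -0.0841  0.1519] yaw -124.26 j6 -46.0 open 0.0483 t 25.6833
```

>>> send_rows(
  deltas=[
    [[0.02, -0.01, 0], 0.08],
    [[0.0375, -0.023, 0], 0.16],
    [[0.0375, -0.023, 0], 0.24],
    [[0.0375, -0.023, 0], 0.32],
    [[0.0375, -0.023, 0], 0.4],
  ],
)

```text
clock: 26.1
tool_pos: [0.5387, -0.1184, 0.1987]
orientation: [180.0, -0.0, -160.2]
force: [-0.2, 0.5, 0.6]
opening: 0.048
gripper_force: 0.0
```

>>> send_rows(
  deltas=[
    [[0, 0, 0], 0.08],
    [[0, 0, 0], 0.16],
    [[0, 0, 0], 0.22],
    [[0, 0, 0], 0.22],
    [[0, 0, 0], 0.22],
  ],
)

```text
clock: 26.52
tool_pos: [0.5388, -0.1178, 0.1988]
orientation: [-180.0, 0.0, -179.4]
force: [-0.1, -0.3, 0.1]
opening: 0.0481
gripper_force: 0.0
```

```bash
python3 avg.py; python3 go.py .5384 -.1192 .0355 180
```

```text
[   0.5388   -0.1178    0.1518 -179.4861] [0.    0.    0.    0.057] [ 0.7029  0.6715 -0.1307]
shift [ 0.0006 -0.0017  0.1454] turn 0.0049 pos [ 0.5388 -0.1178  0.1518] yaw -179.56 j6 -97.6 open 0.0486 t 26.9167
```

>>> send_rows(
  deltas=[
    [[0.0006, -0.0017, 0.03], 0.005],
    [[0.0006, -0.0017, 0.07], 0.005],
    [[0.0006, -0.0017, 0.11], 0.005],
    [[0.0006, -0.0017, 0.14], 0.005],
    [[0.0006, -0.0017, 0.1455], 0.005],
  ],
)

```text
clock: 27.33
tool_pos: [0.5359, -0.1193, 0.0785]
orientation: [-180.0, -0.4, 179.9]
force: [-0.4, -0.1, 0.6]
opening: 0.0476
gripper_force: 0.0
```

```bash
python3 avg.py
```

```text
[  0.5388  -0.1192   0.036  179.9751] [0.001  0.0001 0.0015 0.0118] [-0.3819 -0.167   0.3403]
```

>>> send_rows(
  deltas=[
    [[0, 0, 0], 0],
    [[0, 0, 0], 0],
    [[0, 0, 0], 0],
    [[0, 0, 0], 0],
    [[0, 0, 0], 0],
  ],
  gripper=0.2,
)

```text
clock: 28.15
tool_pos: [0.5385, -0.1192, 0.0827]
orientation: [-180.0, 0.0, 180.0]
force: [-1.0, 0.5, 3.5]
opening: 0.0305
gripper_force: 30.0
```

>>> send_rows(
  deltas=[
    [[0, 0, -0.02], 0],
    [[0, 0, -0.05], 0],
    [[0, 0, -0.09], 0],
    [[0, 0, -0.13], 0],
    [[0, 0, -0.13], 0],
  ],
)

```text
clock: 28.57
tool_pos: [0.5413, -0.1193, 0.1925]
orientation: [-180.0, 0.5, -180.0]
force: [1.7, -0.1, 0.1]
opening: 0.0307
gripper_force: 30.0
```

```bash
python3 avg.py; python3 go.py .49 -.355 .13 180
```

```text
[  0.5382  -0.1192   0.1393 179.946 ] [0.0009 0.0001 0.0016 0.0147] [ 0.0877 -0.0337 -0.757 ]
shift [ 0.0595 -0.2947  0.0103] turn -0.0006 pos [ 0.5378 -0.1192  0.1382] yaw 179.95 j6 -97.9 open 0.0304 t 28.9667
```

>>> send_rows(
  deltas=[
    [[0.005, -0.025, 0], 0],
    [[0.014, -0.07, 0], 0],
    [[0.024, -0.12, 0], 0],
    [[0.034, -0.17, 0], 0],
    [[0.044, -0.22, 0], 0],
  ],
)

```text
clock: 29.38
tool_pos: [0.5024, -0.2965, 0.1857]
orientation: [180.0, -0.1, -180.0]
force: [1.3, 0.3, 0.1]
opening: 0.0306
gripper_force: 30.0
```

>>> send_rows(
  deltas=[
    [[0.008, -0.04, 0], 0],
    [[0.013, -0.065, 0], 0],
    [[0.0155, -0.075, 0], 0],
    [[0.0155, -0.075, 0], 0],
    [[0.0155, -0.075, 0], 0],
  ],
)

```text
clock: 29.8
tool_pos: [0.4902, -0.3551, 0.1856]
orientation: [180.0, -0.1, 179.9]
force: [0.7, 1.1, -0.1]
opening: 0.0304
gripper_force: 30.0
```

```bash
python3 avg.py; python3 go.py .49 -.355 .0405 180
```

```text
[  0.4909  -0.3543   0.1394 -89.9854] [  0.0002   0.0002   0.0003 155.8605] [-0.9859 -0.049   0.2363]
shift [ 0.0011 -0.0006  0.1238] turn 0.0002 pos [ 0.4909 -0.3545  0.1396] yaw -179.99 j6 -72.6 open 0.0307 t 30.2
```

>>> send_rows(
  deltas=[
    [[0.001, -0.001, 0.03], 0],
    [[0.001, -0.001, 0.07], 0],
    [[0.001, -0.001, 0.1], 0],
    [[0.001, -0.001, 0.118], 0],
    [[0.001, -0.001, 0.1235], 0],
  ],
)

```text
clock: 30.62
tool_pos: [0.4883, -0.355, 0.0856]
orientation: [179.9, -0.3, 180.0]
force: [-9.3, 13.4, 31.7]
opening: 0.0303
gripper_force: 30.0
```

```bash
python3 avg.py
```

```text
[  0.4899  -0.3558   0.0408 179.9754] [0.0005 0.0003 0.0007 0.0107] [ 0.4473 -1.2844 -1.6674]
```

>>> send_rows(
  deltas=[
    [[0, 0, 0.0008], 0],
    [[0, 0, 0.0016], 0],
    [[0, 0, 0.0022], 0],
    [[0, 0, 0.0022], 0],
    [[0, 0, 0.0022], 0],
  ],
)

```text
clock: 31.43
tool_pos: [0.4897, -0.356, 0.0858]
orientation: [180.0, -0.0, 179.9]
force: [-1.1, -0.1, -0.7]
opening: 0.0305
gripper_force: 30.0
```

```bash
python3 avg.py
```

```text
[  0.4898  -0.3559   0.0388 179.9519] [0.     0.     0.     0.0019] [ 0.0144  0.2064 -0.7636]
```

>>> send_rows(
  deltas=[
    [[0, 0, 0.0006], 0],
    [[0, 0, 0.0006], 0],
    [[0, 0, 0.0006], 0],
    [[0, 0, 0.0006], 0],
    [[0, 0, 0.0006], 0],
  ],
)

```text
clock: 32.25
tool_pos: [0.4899, -0.356, 0.0857]
orientation: [-180.0, 0.0, 180.0]
force: [-1.4, 2.3, 4.9]
opening: 0.0309
gripper_force: 30.0
```

>>> send_rows(
  deltas=[
    [[0, 0, 0], 0],
    [[0, 0, 0], 0],
    [[0, 0, 0], 0],
    [[0, 0, 0], 0],
    [[0, 0, 0], 0],
  ],
  gripper=0.5,
)

```text
clock: 32.67
tool_pos: [0.4897, -0.3559, 0.0851]
orientation: [180.0, -0.0, 179.9]
force: [0.1, 0.5, -0.3]
opening: 0.0438
gripper_force: 0.0
```

>>> send_rows(
  deltas=[
    [[0, 0, -0.02], 0],
    [[0, 0, -0.05], 0],
    [[0, 0, -0.09], 0],
    [[0, 0, -0.13], 0],
    [[0, 0, -0.13], 0],
  ],
)

```text
clock: 33.08
tool_pos: [0.4925, -0.3574, 0.1961]
orientation: [-179.7, 0.5, -180.0]
force: [0.4, -0.8, 0.9]
opening: 0.044
gripper_force: 0.0
```

```bash
python3 avg.py; python3 go.py .5727 -.199 .14 180
```

```text
[  0.4897  -0.3559   0.1423 179.9484] [0.0008 0.0004 0.0017 0.0152] [-0.6023  0.4312 -0.3346]
shift [-0.1041  0.196   0.0014] turn -0.0005 pos [ 0.4893 -0.3557  0.1412] yaw 179.95 j6 -72.5 open 0.0434 t 33.4833
```

>>> send_rows(
  deltas=[
    [[-0.015, 0.03, 0], 0],
    [[-0.04, 0.075, 0], 0],
    [[-0.065, 0.12, 0], 0],
    [[-0.09, 0.17, 0], 0],
    [[-0.1038, 0.196, 0], 0],
  ],
)

```text
clock: 33.9
tool_pos: [0.574, -0.1964, 0.1887]
orientation: [180.0, -0.0, -180.0]
force: [0.2, -0.6, 0.8]
opening: 0.044
gripper_force: 0.0
```

```bash
python3 avg.py;  python3 - <<'E'
from fit import *
for k,M,x0 in(("reagent_bottle_mid",darkM(.006),(.491,-.355)),("dropper_bottle_mid",dropM(.003),(.571,-.2))):
    q=proj(p:=ctrl.snapshot("scene"),[[*x0,.04]])[0]; p,m=find("scene",k,q,3)
    print(k,None if m is None else fit([(p,m)],M,x0,(.005,.005)))
E
python3 go.py .5722 -.1992 .032 180
```

```text
[ 0.5734 -0.198   0.1417  0.0271] [  0.0012   0.002    0.0002 179.8981] [ 0.32   -0.4262  0.3971]
reagent_bottle_mid (array([ 0.49137292, -0.357323  ]), np.float64(80.5))
dropper_bottle_mid (array([ 0.57078104, -0.20141388]), np.float64(50.75))
shift [0.0006 0.0006 0.138 ] turn -0.001 pos [ 0.5727 -0.1997  0.1424] yaw 179.91 j6 -89.3 open 0.0439 t 34.6
```

>>> send_rows(
  deltas=[
    [[0, 0.0006, 0.03], 0],
    [[0, 0.0006, 0.07], 0],
    [[0, 0.0006, 0.105], 0],
    [[0, 0.0006, 0.127], 0],
    [[0, 0.0006, 0.137], 0],
  ],
)

```text
clock: 35.02
tool_pos: [0.5714, -0.1988, 0.077]
orientation: [180.0, -0.2, 179.9]
force: [-0.6, 0.9, 0.2]
opening: 0.0439
gripper_force: 0.0
```

```bash
python3 avg.py
```

```text
[  0.5732  -0.1988   0.0331 179.9565] [0.0009 0.0001 0.0016 0.016 ] [ 0.0085  0.8888 -0.0464]
```

>>> send_rows(
  deltas=[
    [[0, 0, 0], 0],
    [[0, 0, 0], 0],
    [[0, 0, 0], 0],
    [[0, 0, 0], 0],
    [[0, 0, 0], 0],
  ],
  gripper=0.15,
)

```text
clock: 35.83
tool_pos: [0.573, -0.1987, 0.08]
orientation: [-180.0, 0.0, 180.0]
force: [-0.9, -0.7, 1.9]
opening: 0.0238
gripper_force: 30.0
```

```bash
python3 avg.py
```

```text
Traceback (most recent call last):
  File "avg.py", line 4, in <module>
    for i in range(8): ctrl.snapshot("scene"); o=ctrl.get_obs(); P.append(np.r_[o["tool_pos"]-[0,0,.047],o["orientation"][2]])
                       ~~~~~~~~~~~~~^^^^^^^^^
ValueError: 200 camera calls are used up
```

>>> send_rows(
  deltas=[
    [[0, 0, -0.02], 0],
    [[0, 0, -0.05], 0],
    [[0, 0, -0.09], 0],
    [[0, 0, -0.13], 0],
    [[0, 0, -0.13], 0],
  ],
)

```text
clock: 36.6
tool_pos: [0.5759, -0.1993, 0.1902]
orientation: [-179.9, 0.5, -180.0]
force: [0.6, -0.6, 0.1]
opening: 0.0233
gripper_force: 30.0
```

```bash
python3 avg.py; python3 go.py .4938 -.4136 .13 180
```

```text
shift [ 0.1027 -0.2678  0.0165] turn 0.0003 pos [ 0.5759 -0.1993  0.1432] yaw -179.98 j6 -89.4 open 0.0233 t 36.6Traceback (most recent call last):
  File "avg.py", line 4, in <module>
    for i in range(8): ctrl.snapshot("scene"); o=ctrl.get_obs(); P.append(np.r_[o["tool_pos"]-[0,0,.047],o["orientation"][2]])
                       ~~~~~~~~~~~~~^^^^^^^^^
ValueError: 200 camera calls are used up
```

The camera budget is used up, so I finish with settled pose readings and force.

>>> send_rows(
  deltas=[
    [[0.01, -0.027, 0], 0],
    [[0.028, -0.075, 0], 0],
    [[0.046, -0.125, 0], 0],
    [[0.064, -0.175, 0], 0],
    [[0.081, -0.22, 0], 0],
  ],
)

```text
clock: 37.02
tool_pos: [0.5072, -0.3761, 0.1834]
orientation: [180.0, 0.0, 180.0]
force: [0.6, -1.1, -0.2]
opening: 0.0238
gripper_force: 30.0
```

>>> send_rows(
  deltas=[
    [[0.012, -0.035, 0], 0],
    [[0.0178, -0.0486, 0], 0],
    [[0.0178, -0.0486, 0], 0],
    [[0.0178, -0.0486, 0], 0],
    [[0.0178, -0.0486, 0], 0],
  ],
)

```text
clock: 37.43
tool_pos: [0.4939, -0.4128, 0.1834]
orientation: [180.0, -0.0, 180.0]
force: [0.4, -0.6, -1.1]
opening: 0.0236
gripper_force: 30.0
```

>>> send_rows(
  deltas=[
    [[0, 0, 0], 0],
    [[0, 0, 0], 0],
    [[0, 0, 0], 0],
    [[0, 0, 0], 0],
    [[0, 0, 0], 0],
  ],
)

```text
clock: 37.85
tool_pos: [0.494, -0.4131, 0.1839]
orientation: [-180.0, 0.0, 180.0]
force: [-0.6, -0.2, -0.4]
opening: 0.0238
gripper_force: 30.0
```

```bash
python3 go.py .494 -.4136 .042 180
```

```text
shift [ 0.     -0.0006  0.1186] turn -0.0001 pos [ 0.494  -0.4131  0.1369] yaw 179.99 j6 -67.4 open 0.0238 t 37.85
```

>>> send_rows(
  deltas=[
    [[0, -0.0006, 0.03], 0],
    [[0, -0.0006, 0.06], 0],
    [[0, -0.0006, 0.085], 0],
    [[0, -0.0006, 0.105], 0],
    [[0, -0.0006, 0.117], 0],
  ],
)

```text
clock: 38.27
tool_pos: [0.493, -0.4135, 0.0881]
orientation: [179.9, -0.1, 179.9]
force: [-1.0, -0.2, 0.2]
opening: 0.0237
gripper_force: 30.0
```

>>> send_rows(
  deltas=[
    [[0, 0, 0], 0],
    [[0, 0, 0], 0],
    [[0, 0, 0], 0],
    [[0, 0, 0], 0],
    [[0, 0, 0], 0],
  ],
)

```text
clock: 38.68
tool_pos: [0.4943, -0.4143, 0.0914]
orientation: [-180.0, 0.1, 180.0]
force: [-0.1, 0.4, -0.8]
opening: 0.0239
gripper_force: 30.0
```

```bash
python3 go.py .494 -.4136 .0362 180
```

```text
shift [0.0003 0.0008 0.0102] turn -0.0005 pos [ 0.4943 -0.4143  0.0444] yaw 179.96 j6 -67.4 open 0.0239 t 38.6833
```

>>> send_rows(
  deltas=[
    [[0, 0.0005, 0.003], 0],
    [[0, 0.0005, 0.0055], 0],
    [[0, 0.0005, 0.0075], 0],
    [[0, 0.0005, 0.008], 0],
    [[0, 0.0005, 0.008], 0],
  ],
)

```text
clock: 39.1
tool_pos: [0.4936, -0.4136, 0.0835]
orientation: [180.0, -0.0, 180.0]
force: [-0.2, -0.1, -0.4]
opening: 0.0235
gripper_force: 30.0
```

>>> send_rows(
  deltas=[
    [[0, 0, 0], 0],
    [[0, 0, 0], 0],
    [[0, 0, 0], 0],
    [[0, 0, 0], 0],
    [[0, 0, 0], 0],
  ],
)

```text
clock: 39.52
tool_pos: [0.4937, -0.4136, 0.0838]
orientation: [-180.0, 0.0, 180.0]
force: [-0.1, 0.5, 0.2]
opening: 0.0234
gripper_force: 30.0
```

>>> send_rows(
  deltas=[
    [[0, 0, 0.0005], 0],
    [[0, 0, 0.001], 0],
    [[0, 0, 0.001], 0],
    [[0, 0, 0.001], 0],
    [[0, 0, 0.001], 0],
  ],
)

```text
clock: 39.93
tool_pos: [0.4938, -0.4136, 0.083]
orientation: [-180.0, 0.0, 180.0]
force: [-0.9, 0.8, 0.5]
opening: 0.0234
gripper_force: 30.0
```

>>> send_rows(
  deltas=[
    [[0, 0, 0.0005], 0],
    [[0, 0, 0.0008], 0],
    [[0, 0, 0.0008], 0],
    [[0, 0, 0.0008], 0],
    [[0, 0, 0.0008], 0],
  ],
)

```text
clock: 40.35
tool_pos: [0.4938, -0.4137, 0.0829]
orientation: [-180.0, 0.0, 180.0]
force: [-0.9, 1.3, 6.2]
opening: 0.0236
gripper_force: 30.0
```

Contact at 6 N. I release with a narrow opening, lift straight up, then retreat.

>>> send_rows(
  deltas=[
    [[0, 0, 0], 0],
    [[0, 0, 0], 0],
    [[0, 0, 0], 0],
    [[0, 0, 0], 0],
    [[0, 0, 0], 0],
  ],
  gripper=0.38,
)

```text
clock: 40.77
tool_pos: [0.4936, -0.4136, 0.0821]
orientation: [180.0, -0.0, 180.0]
force: [-0.8, 1.2, -0.2]
opening: 0.0333
gripper_force: 0.0
```

>>> send_rows(
  deltas=[
    [[0, 0, -0.015], 0],
    [[0, 0, -0.04], 0],
    [[0, 0, -0.08], 0],
    [[0, 0, -0.12], 0],
    [[0, 0, -0.16], 0],
  ],
)

```text
clock: 41.18
tool_pos: [0.4935, -0.4136, 0.2125]
orientation: [-180.0, -0.0, 180.0]
force: [1.5, -0.9, 0.2]
opening: 0.0331
gripper_force: 0.0
```

>>> send_rows(
  deltas=[
    [[0, 0, -0.03], 0],
    [[0, 0, -0.04], 0],
    [[0, 0, -0.04], 0],
    [[0, 0, -0.04], 0],
    [[0, 0, -0.04], 0],
  ],
)

```text
clock: 41.6
tool_pos: [0.4931, -0.4132, 0.2412]
orientation: [179.9, -0.1, 179.9]
force: [-0.8, -0.1, -0.8]
opening: 0.033
gripper_force: 0.0
```

>>> send_rows(
  deltas=[
    [[0, 0, 0], 0],
    [[0, 0, 0], 0],
    [[0, 0, 0], 0],
    [[0, 0, 0], 0],
    [[0, 0, 0], 0],
  ],
)

```text
clock: 42.02
tool_pos: [0.4937, -0.4136, 0.2419]
orientation: [180.0, -0.0, 180.0]
force: [-0.0, 0.1, 0.6]
opening: 0.0334
gripper_force: 0.0
```

```bash
python3 -c "
from plant import ctrl; print(ctrl.close_job())"
```

```text
the job is handed in; nothing more can be done
None
```

I handed the job in at about 42 s: the jar is on the middle of the pan and both bottles are back on their cork squares. The camera budget ran out before the dropper bottle's return, so only pose and force readings back that placing, and the hand-in returned no verdict.

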